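# Hook up the drop guard of the blue bench press

## Robot

A 6-joint arm with a two-finger parallel gripper is mounted at the origin on the work surface. World frame = base frame: x ahead of the robot, y to its left, z up, the work surface at z = 0. Lengths are in m, angles in rad, forces in N, time in s.
With the tool pointing down it reaches from about 0.4 to 0.825 m from the base axis. Payload 7 kg.
Tool frame: the origin (TCP) lies on the centre line of the jaws, within the pads' length; the fingertips stand robot.tip_extent ahead of it and the grasp point (between the pads) lies 5 mm behind it (robot.tip_extent is the distance from the TCP to the fingertips, in m); z points along the fingers, y is the line along which they close (so a half turn about z gives the same grasp; the last joint's range is limited). The gripper opens to 85 mm and grips with 20 to 120 N. Pads are 22 mm wide; open, the fingers measure 114 mm over their backs; the gripper's body (76 mm by 85 mm) begins 54 mm behind the grasp point. The pads swing forward as they close: fully open they stand 13 mm farther back than shut.
Start: joints at [1.502, 0.359, 0.012, 0, -1.224, -0.288], TCP at [0.236, 0.632, 0.245] pointing down, gripper open.
Joint ranges: [-3.07, 3.07], [-1.43, 2.12], [-1.02, 1.25], [-3.03, 1.67], [-3.05, -0], [-3.03, 3.03]. Speed limits (rad/s): [2.39, 2.39, 3.01, 3.14, 3.14, 3.14].

## Interface

Orientations are given as a rotation vector (axis times angle).
In Python, from station import robot, ik, vision gives the robot as it stands. Calls block until the motion is done:
- robot.reach(position, orientation): joint-space move of the TCP to a pose.
- robot.servo_line(position, feed=0.15, rotation=None): straight line of the TCP; rotation=None keeps the orientation; feed is the mean speed in m/s.
- robot.move_joints(angles): joint-space move.
- robot.command_gripper(opening, grip_force=None): opening from 0.0 (shut) to 1.0 (fully open); grip_force is the grip in N (None keeps the last); returns when the fingers have stopped.
- robot.hold(seconds).
- ik(position, orientation): joint angles nearest the present ones, or None.
- vision.camera(name): name is "scene" or "top" or "wrist"; returns a dict with "frame" (400x640x3 uint8, red, green, blue), "z_map" (400x640 float32, m along the optical axis (not along the pixel's ray), 0 where there is no reading), "fov_y" (degrees; the focal length in pixels is half the picture's height over the tangent of half this angle, whatever the lens; pixels are square), "cx", "cy" (the principal point, pixels), "R" (3x3) and "t" (3): a world point X has camera coordinates R X + t. Camera axes: x right, y down, z forward; pixel columns grow to the right and rows downward; lengths in m; the calibration is good to about 2 mm. A picture is of the moment at which its call begins.
A pose or a line that the arm cannot do raises robot.PlanningError and nothing moves.
- robot.job_done(): hands the job in; it is judged then, once.
Readings, each from a call of its own:
- robot.read_clock(): time.
- robot.read_qpos(): joint angles.
- robot.read_joint_vel(): joint speeds.
- robot.read_joint_efforts(): joint torques, N m.
- robot.read_tool_pos(): TCP position.
- robot.read_tcp_rot(): TCP orientation.
- robot.read_ft_force(): force on the tool from outside, world axes, zero at the start.
- robot.read_wrist_torque(): the same for the moment, N m.
- robot.read_grip_width(): opening from 0.0 (shut) to 1.0 (fully open).
- robot.read_finger_force(): force on a finger pad.
Only numpy, scipy, OpenCV 4.12 (cv2) and the standard library are available. Lean on these libraries where they do the work, as an engineer would, in place of code of your own. Each camera call takes 0.05 s, during which the arm holds its last target. There are 200 camera calls.

## Task

On the multirotor assembly table stand two small bench presses with their clear drop guards down. Raise the guard of the blue press by the blue cross handle of its slotted bar, push the bar back over the notched catch and let the slot down into the notch, so that the guard hangs there by itself when you let go. Leave the red press's guard down.

Things in the scene. Friction and masses are not known exactly. Their poses are not given: they have to be found in the camera images.
- blue_grip (a point): Centre of the blue press's handle (white body, blue 260 x 200 mm base plate): a level blue rod, 16 mm thick, 46 mm long, across the top of the upright slotted bar. 267 mm up when the guard is down; the press is nowhere else above 237 mm, so it can be gripped from above across the rod. Lifting it lifts bar and guard (0.6 kg). Its z points up along the bar, y along the rod.
- blue_bar (a joint): Lean of the slotted steel bar (6 mm thick, 40 wide) towards the notch, rad: 0 upright to 0.28 (stop). It pivots on the guard 207 mm below the handle; a weak spring (0.5 N at the handle) sets it upright. Its through slot, 22 mm wide, runs from 87 mm (upper edge) to 147 mm below the handle centre. Hung in the notch it reads 0.14 to 0.25. It turns freely about the rod in a grip.
- blue_notch (a point): Mid-floor of the notch in the fixed catch, 225 mm up; x points from guard to press body, about away from the robot (yaw to 0.4 rad), y along the rod. The catch is a 12 mm wide tongue, underside 213 mm up; notch 20 mm wide in x, open on top, front lip 5 mm thick, 12 mm high. The upright bar stands 27 mm in front (-x). Raise 70 mm, handle 46 mm along +x, lower: slot's upper edge drops into the notch.
- blue_guard (a joint): Height of the blue press's clear guard above its lowest position, m: 0 down, 0.083 upper stop. Let go, it slides down under its weight. To pass over the lip into the slot, at least 0.062 is needed; hung in the notch it reads about 0.047.
- red_guard (a joint): The same height for the red press (red base plate and handle, otherwise alike), a bystander: it stays at 0. The two presses change places from start to start.

How it is judged:
By the outcome, as a careful person would: the job done as asked, in the order asked, and still so for the second after the job is handed in, with the robot touching nothing.
It also fails if it takes over 35 s, if anything falls off the work surface, if the arm or the gripper's body presses on something with over 40 N, if the wrist force passes 120 N, or if a joint passes its speed limit or range.

## Working session

There is one attempt and no reset: what is moved stays moved. The work goes in short steps, each a Python script; the robot and the scene stay as the last script left them, time stands still between calls to the robot, and variables do not carry over. Pictures are saved under pics/ and viewed, at most 10 in all, crops included, and the job is handed in when it is done.

```bash
mkdir -p pics; ls; python3 - <<'E'
from station import robot, ik, vision
import cv2, numpy as np
ims=[]
for n in("scene","top"):
    c=vision.camera(n); np.savez(f"pics/{n}.npz",**c); ims.append(c["frame"])
    print(n,c["fov_y"],c["cx"],c["cy"],c["t"])
im=np.vstack(ims)
cv2.imwrite("pics/a.png",cv2.resize(im,(480,600))[:,:,::-1])
print(robot.tip_extent,robot.read_tcp_rot(),robot.read_clock())
E
```

```text
pics
scene 48.73617964894193 320.5875278523967 200.24145826925616 [ 0.39152835 -0.24848737  1.48683371]
top 43.576690191934624 334.5840712204552 195.21184297086518 [0.0151992  0.56413352 1.35107702]
0.014 [ 3.09027991e+00 -5.57330235e-01 -1.61112727e-04] 0.1
```

View pics/a.png

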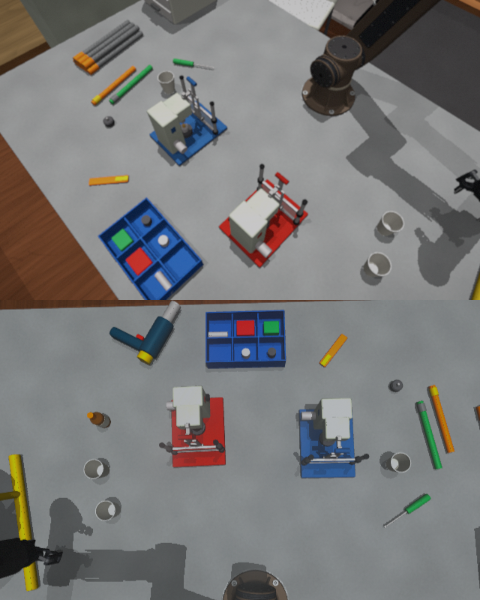

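The picture shows the red press left and the blue press right in the top view (blue plate at about (327,440) of the composite). Next I isolate the blue handle by colour and height.

```bash
cat > h.py <<'E'
import numpy as np, cv2
def cloud(c):
    f=200/np.tan(np.radians(float(c["fov_y"]))/2); v,u=np.mgrid[:400,:640]; z=c["z_map"]
    P=np.dstack([(u-c["cx"])/f*z,(v-c["cy"])/f*z,z]); return (P-c["t"])@c["R"]
def colour(c):
    h=cv2.cvtColor(c["frame"],cv2.COLOR_RGB2HSV); return (h[...,0]>98)&(h[...,0]<125)&(h[...,1]>120)&(h[...,2]>40)&(c["z_map"]>0)
def proj(c,X):
    f=200/np.tan(np.radians(float(c["fov_y"]))/2); p=np.asarray(X)@c["R"].T+c["t"]; return p[...,:2]/p[...,2:]*f+[c["cx"],c["cy"]]
E
python3 - <<'E'
from h import *
ims=[]
for n in("scene","top"):
    c=np.load(f"pics/{n}.npz"); P=cloud(c); m=colour(c)
    k=m&(P[...,2]>.245)&(P[...,2]<.30)
    q=P[k]; print(n,k.sum(),q.mean(0) if len(q) else 0,np.ptp(q,0) if len(q) else 0)
    if len(q)>3:
        w,V=np.linalg.eigh(np.cov(q[:,:2].T)); print(w,V[:,1]); print(np.argwhere(k).mean(0))
    b=m&(P[...,2]<.03)&(P[...,2]>0.002)&(P[...,0]<.68)
    r=cv2.minAreaRect(P[b][:,:2].astype(np.float32)); print("plate",b.sum(),r, np.median(P[b][:,2]))
    x,y=(int(i) for i in proj(c,P[b].mean(0)-0))
    ims.append(cv2.resize(c["frame"][max(y-75,0):y+55,x-60:x+60],(390,420),interpolation=cv2.INTER_CUBIC)); print(x,y)
cv2.imwrite("pics/b.png",np.hstack(ims)[:,:,::-1])
E
```

```text
scene 64 [ 0.51880795 -0.27464176  0.2725105 ] [0.0134697  0.04464039 0.01045378]
[1.12205277e-05 1.67104250e-04] [0.02003318 0.99979932]
[108.171875 254.9375  ]
plate 1558 ((0.5644856095314026, -0.2641013264656067), (0.23133967816829681, 0.174762561917305), 0.3720972537994385) 0.017187238289464446
265 179
top 127 [ 0.5152405  -0.27823805  0.27377833] [0.01495855 0.04444652 0.01340264]
[1.79843900e-05 1.77293553e-04] [0.05532192 0.99846857]
[200.67716535 456.66929134]
plate 2832 ((0.5558441877365112, -0.2786889672279358), (0.19863058626651764, 0.2175540030002594), 89.90594482421875) 0.018154013099245775
433 207
```

View pics/b.png

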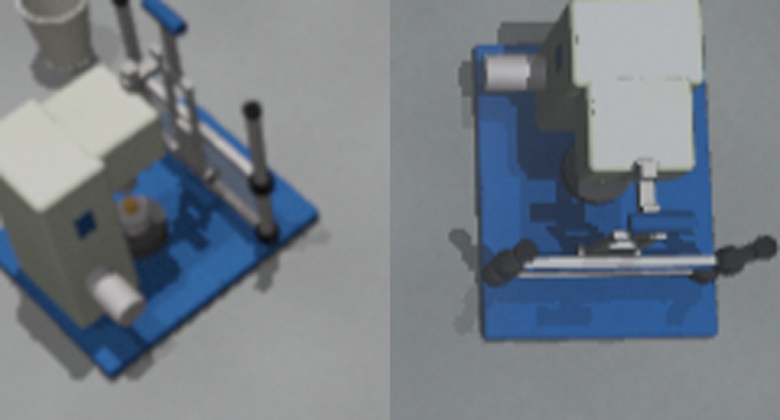

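The crops show the blue handle at (165,15) in the left one, and the tongue at (648,190) and the near axis-aligned plate in the right one. The yaw is about 0 and the handle is near (0.516, -0.277). I'll move above it and refine with the wrist camera.

```bash
python3 - <<'E'
from station import robot, ik, vision
from h import *
from scipy.spatial.transform import Rotation as Ro
c=np.load("pics/top.npz");P=cloud(c);k=(P[...,2]>.205)&(P[...,2]<.245)&(abs(P[...,1]+.28)<.03)&(P[...,0]>.525)&(P[...,0]<.57)
q=P[k];print("catch",len(q),q.mean(0),q.min(0),q.max(0))
p=robot.read_tool_pos(); robot.servo_line([p[0],p[1],.40],feed=.2)
X=[.516,-.277,.37]
best=None
for yv in([1,0,0],[-1,0,0]):
    y=np.array(yv,float);z=np.array([0,0,-1.]);o=Ro.from_matrix(np.c_[np.cross(y,z),y,z]).as_rotvec()
    j=ik(X,o); 
    if j is not None:
        print(yv,np.round(j,2)); d=abs(np.array(j)-robot.read_qpos()).max()
        if best is None or d<best[0]: best=(d,o)
np.save("o.npy",best[1])
robot.reach(X,best[1]); print(robot.read_tool_pos(),robot.read_clock())
for n in("wrist","scene","top"):
    c=vision.camera(n);np.savez(f"pics/{n}2.npz",**c);P=cloud(c);m=colour(c)
    k=m&(P[...,2]>.26)&(P[...,2]<.29)&(abs(P[...,0]-.516)<.04)&(abs(P[...,1]+.277)<.05)
    q=P[k];print(n,len(q))
    if len(q)>10: print(q.mean(0),q.max(0),cv2.minAreaRect(q[:,:2].astype(np.float32)))
    if n=="wrist": cv2.imwrite("pics/c.png",c["frame"][:,:,::-1])
E
```

```text
catch 185 [ 0.55556352 -0.27874965  0.22234214] [ 0.5281456  -0.3088926   0.20656228] [ 0.56997454 -0.25026013  0.24019588]
[1, 0, 0] [-0.16  0.16  0.02  0.   -1.43 -2.98]
[-1, 0, 0] [-0.16  0.16  0.02  0.   -1.43  0.16]
[ 0.51635682 -0.27646897  0.36990939] 4.35
wrist 1402
[ 0.5178799  -0.28068157  0.27353006] [ 0.5251402  -0.25617332  0.27741179] ((0.5176239013671875, -0.27898547053337097), (0.04556427523493767, 0.014909855090081692), 89.60385131835938)
scene 59
[ 0.51914308 -0.27536385  0.27259895] [ 0.52412928 -0.25538975  0.27634114] ((0.5184629559516907, -0.27673840522766113), (0.04300876334309578, 0.010086269117891788), 88.33368682861328)
top 123
[ 0.51539219 -0.27699001  0.27337959] [ 0.52271404 -0.25466904  0.27974806] ((0.5151229500770569, -0.276667058467865), (0.04417938366532326, 0.014323488809168339), 88.82866668701172)
```

View pics/c.png

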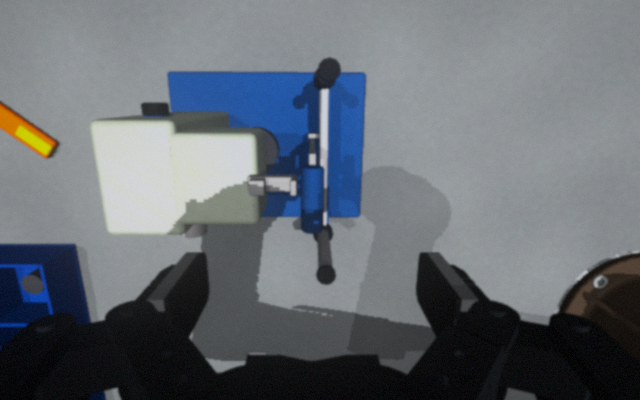

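The wrist view shows the handle at (313,198), with the tongue to its left at (272,185) and yaw about 0. I'll grasp it and raise it.

```bash
python3 - <<'E'
from station import robot, ik, vision
from h import *
X,Y=.518,-.2775
def st(s): print(s,np.round(robot.read_tool_pos(),4),np.round(robot.read_ft_force(),1),round(robot.read_grip_width(),3),np.round(robot.read_finger_force(),1),robot.read_clock())
robot.servo_line([X,Y,.265],feed=.1); st("down")
robot.command_gripper(0.0,40); st("grip")
robot.servo_line([X,Y,.30],feed=.06); st("up35")
robot.servo_line([X,Y,.337],feed=.06); st("up72")
for n in("scene","top"):
    c=vision.camera(n); np.savez(f"pics/{n}3.npz",**c)
    if n=="scene": cv2.imwrite("pics/d.png",cv2.resize(c["frame"][60:240,170:400],(760,595),interpolation=cv2.INTER_CUBIC)[:,:,::-1])
E
```

```text
down [ 0.5184 -0.2777  0.2658] [-1.   0.1  0.1] 1.0 0.0 5.7
grip [ 0.5181 -0.2775  0.2652] [-0.   0.   1.9] 0.175 38.9 6.3417
up35 [ 0.518  -0.2775  0.3001] [-0.4 -2.  -5.4] 0.169 39.2 7.075
up72 [ 0.5181 -0.2775  0.3371] [ 0.5 -0.7 -6.9] 0.173 39.2 7.8417
```

View pics/d.png

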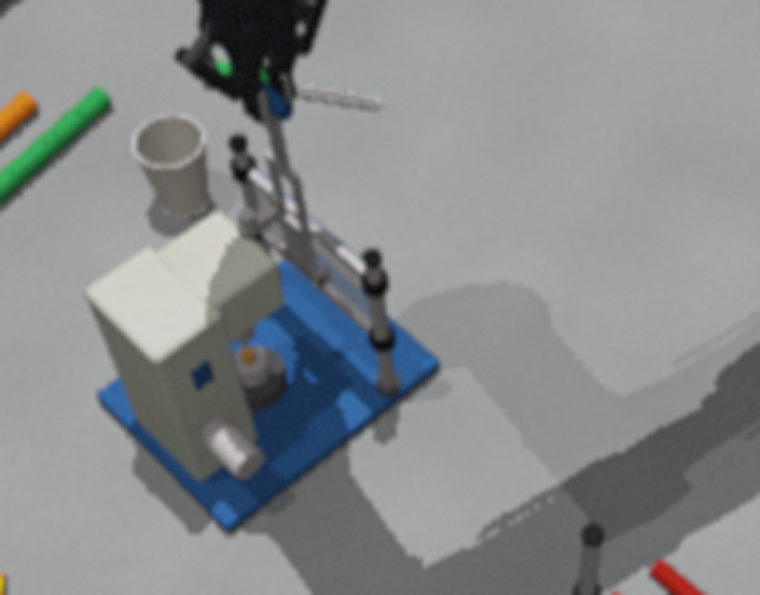

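The picture shows the guard raised with the bar hanging from the gripper (handle at (277,100)); the load is about 7 N. Next I push it back over the notch and lower it, watching the force.

```bash
python3 - <<'E'
from station import robot, ik, vision
from h import *
Y=-.2775
def st(s):
    f=robot.read_ft_force(); print(s,np.round(robot.read_tool_pos(),4),np.round(f,1),round(robot.read_clock(),2)); return f
ok=True
for x in(.535,.550,.564):
    robot.servo_line([x,Y,.336],feed=.06); robot.hold(.05); f=st("back")
    if abs(f[0])>12: ok=False; break
z=.336
while ok and z>.298:
    z-=.004 if z>.316 else .002
    robot.servo_line([x,Y,z],feed=.05); robot.hold(.1); f=st("low")
    if f[2]>-2: print("supported");break
c=vision.camera("scene"); np.savez("pics/s4.npz",**c)
cv2.imwrite("pics/e.png",cv2.resize(c["frame"][60:200,200:340],(600,600),interpolation=cv2.INTER_CUBIC)[:,:,::-1])
E
```

```text
back [ 0.535  -0.2775  0.3354] [-2.3 -0.6 -7. ] 8.43
back [ 0.5499 -0.2775  0.3358] [-3.  -1.8 -6.7] 8.88
back [ 0.5637 -0.2776  0.3359] [-3.1 -1.  -6.2] 9.31
low [ 0.5637 -0.2775  0.3319] [-3.6 -1.2 -7.3] 9.66
low [ 0.5639 -0.2775  0.3278] [-3.7 -1.9 -6.5] 10.01
low [ 0.5639 -0.2775  0.3238] [-3.7 -1.8 -6.2] 10.36
low [ 0.5639 -0.2775  0.3198] [-3.7 -2.1 -6.4] 10.71
low [ 0.5639 -0.2775  0.3158] [-3.8 -1.7 -6.6] 11.06
low [ 0.564  -0.2775  0.3139] [-3.8 -1.6 -6.7] 11.41
low [ 0.564  -0.2775  0.3119] [-3.5 -1.8 -6.4] 11.76
low [ 0.5641 -0.2775  0.31  ] [-2.4 -2.6 -6.3] 12.11
low [ 0.5643 -0.2776  0.3096] [-5.5  1.1  3.7] 12.46
supported
```

View pics/e.png

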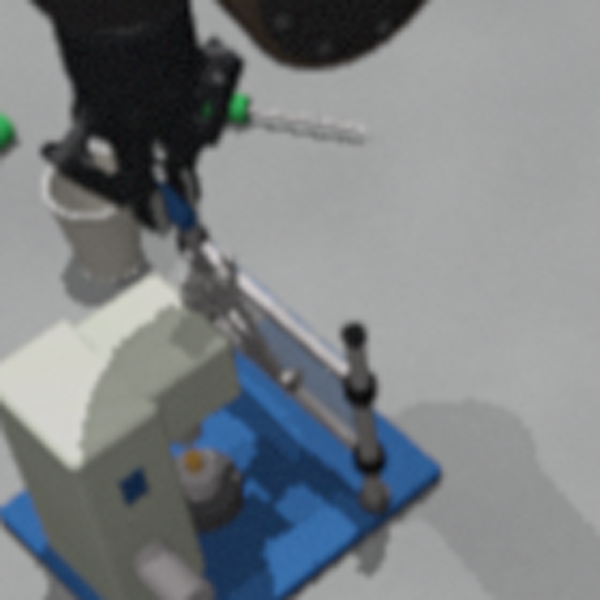

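The support force appeared at handle height about 0.311, which matches the notch floor (the lip would be 12 mm higher). The picture shows the leaning bar with the handle at (178,205) over the tongue. Now I release and check.

```bash
python3 - <<'E'
from station import robot, ik, vision
from h import *
robot.command_gripper(0.6); 
p=robot.read_tool_pos(); robot.servo_line([p[0],p[1],.42],feed=.12); robot.hold(.5)
print(robot.read_clock(),robot.read_ft_force())
ims=[]
for n in("scene","wrist"):
    c=vision.camera(n);P=cloud(c);m=colour(c)
    k=m&(P[...,2]>.255)&(P[...,2]<.36)&(abs(P[...,0]-.54)<.06)&(abs(P[...,1]+.277)<.05)
    q=P[k];print(n,len(q),q.mean(0) if len(q) else 0)
    f=c["frame"]; f=f[60:200,200:340] if n=="scene" else f[:,120:520]
    ims.append(cv2.resize(f,(400,400),interpolation=cv2.INTER_CUBIC))
cv2.imwrite("pics/f.png",np.hstack(ims)[:,:,::-1])
E
```

```text
14.5333 [-0.0884866  -0.05526897 -0.53377453]
scene 69 [ 0.56546435 -0.27478447  0.31547096]
wrist 1198 [ 0.56464893 -0.28171359  0.31668694]
```

View pics/f.png

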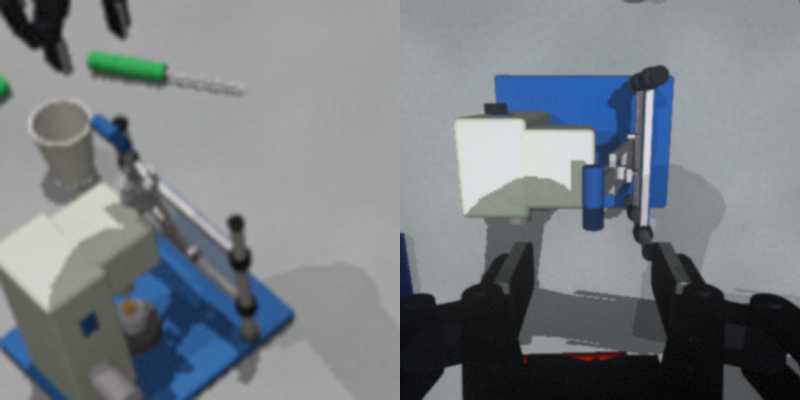

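The handle stays at (0.565, -0.278, about 0.31) with the gripper clear ((110,130) left, (593,197) right). The lean is about 0.23, so it is hung in the notch.

```bash
python3 -c "
from station import robot
print(robot.job_done())"
```

```text
the job is handed in; nothing more can be done
None
```

The blue press's guard now hangs by itself in the notch, with the bar leaning about 0.23 rad. The gripper is clear, the red press was not touched, and the job was handed in at about 15 s on the robot's clock.

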